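Sort a stripped tachograph meter into the parts tray and the scrap tub

TASK

This meter has been stripped: lay the steel gear sender and the flat L-shaped bracket in their own compartments of the parts tray, each lying flat on the tray floor and turned the way its compartment is shaped for, and put the sender down without dropping it. The cracked amber lens is scrap: get it into the red tub at the foot of the chute. Leave the other things on the bench where they are.

Things in the scene. Friction and masses are not known exactly. Their poses are not given: they have to be found in the camera images.
- sender_mid (a point): Middle of the steel gear sender's housing, on its axis, 15 mm above what it lies on. The sender (140 mm long, 0.3 kg) lies along its x: 30 mm diameter housing from x = -30 to +30 mm, hexagon (30 mm across flats, 35 mm across corners) to +44, 18 mm diameter threaded nose to +86, and behind, a 26 mm diameter connector end to -54. Grip across the housing.
- sender_nose (a point): Tip of the sender's threaded nose, on its axis, 86 mm from sender_mid along the sender's +x.
- bracket_mid (a point): Centre of the long arm of the flat L bracket, half-way through its thickness. Dark steel bar 8 mm thick, 0.26 kg, lying flat: arm 130 mm long (x -65 to +65 mm), 28 mm wide (y -14 to +14 mm); foot at the +x end from x = +37 to +65, reaching out to y = +44 mm. Can be lifted by gripping across the arm at this point.
- bracket_foot (a point): Middle of the outer end edge of the bracket's foot, at x = +51, y = +44 mm from bracket_mid.
- lens_mid (a point): Centre of the cracked amber plastic meter lens, half-way up: a ribbed block 100 mm long (x), 54 mm wide (y), 16 mm high, 45 g, with dark crack lines on top.
- tray: Fixed parts tray, origin under its centre: base 176 mm (x) by 214 mm (y), its floor 5 mm above the bench. Grey nest blocks at both x ends stand 23 mm above the bench; between them, from x = -49 to +31 mm, an open trough for the fingers runs right across in y. Slots in the blocks, down to the floor, form two compartments lying along x: the sender's at y = +48, the bracket's at y = -48 mm.
- tray_sender (a point): Where sender_mid is when the sender lies in its compartment: x = -16, y = +48 mm in the tray, 15 mm above the tray floor. Axes as the tray; the nose points to +x. The nose slot (+x end) is 25 mm wide and reaches tray x = +74 mm; the connector slot (-x end) is 33 mm wide and reaches tray x = -74 mm.
- tray_bracket (a point): Where bracket_mid is when the bracket lies in its compartment: x = 0, y = -48 mm in the tray, 4 mm above the tray floor. Axes as the tray; foot at the +x end, reaching to +y. The -x slot takes the arm (35 mm wide, to tray x = -69 mm); the +x recess takes arm and foot (tray y -65.5 to -0.5 mm, to x = +69 mm).
- chute_mouth (a point): Point on the face of the chute's smooth steel sheet, mid-width, near its top, 216 mm above the bench; fixed. Level axes, +y downhill at 40 degrees. 170 mm wide (x) between 42 mm side walls; an upstand as high closes it 55 mm uphill. What is let go here slides down over the lip (y = +125 mm) into the red tub, whose inside is x -121 to +121, y +111 to +323 mm, floor 5 and rim 100 mm above the bench.
- plug: Bystander: yellow plastic plug shell, 62 mm long, 30 mm diameter, lying. Origin under its middle.
- bung: Bystander: small grey rubber bung, 36 mm diameter, 32 mm high, standing. Origin under its centre.
- spanner: Bystander: steel spanner 190 mm long, lying behind the parts.
- paper_roll: Bystander: printer paper roll, 44 mm diameter, 57 mm high, standing.
- screwdriver: Bystander: short screwdriver 130 mm long, lying on the robot's side of the parts.
- seal_spool: Bystander: brass spool, 54 mm diameter, 38 mm high, standing.
Not all that is in view belongs to the job. What is shaped like the part that bears sender_mid but blue or brown is not meant.

How it is judged:
By the outcome, as a careful person would: the job done as asked, in the order asked, and still so for the second after the job is handed in, with the robot touching nothing.
It also fails if it takes over 59 s, if anything falls off the work surface, if the arm or the gripper's body presses on something with over 40 N, if the wrist force passes 120 N, or if a joint passes its speed limit or range.

ROBOT

A 7-joint arm with a two-finger parallel gripper is mounted at the origin on the work surface. World frame = base frame: x ahead of the robot, y to its left, z up, the work surface at z = 0. Lengths are in m, angles in rad, forces in N, time in s.
With the tool pointing down it reaches from about 0.425 to 0.925 m from the base axis. Payload 6.8 kg.
Tool frame: the origin (TCP) lies midway between the tips of the shut fingers; the grasp point (between the pads) lies 19 mm behind it; z points along the fingers, y is the direction in which the jaws open and shut (so a half turn about z gives the same grasp; the last joint's range is limited). The gripper opens to 85 mm and grips with 20 to 120 N. Pads are 22 mm wide; open, the fingers measure 114 mm over their backs; the gripper's body (76 mm by 85 mm) begins 54 mm behind the grasp point. The pads swing forward as they close: fully open they stand 13 mm farther back than shut.
Start: joints at [-1.292, 0.477, 0.022, 1.555, -0.011, 1.109, -0.083], TCP at [0.255, 0.625, 0.231] pointing down, gripper open.
Joint ranges: [-2.96, 2.96], [-0.34, 2.1], [-1.41, 1.46], [0.24, 2.44], [-1.37, 4.51], [0.17, 1.92], [-2.96, 2.96]. Speed limits (rad/s): [2.39, 2.39, 3.14, 3.14, 3.14, 3.14, 3.14].

INTERFACE

Orientations are given as a rotation vector (axis times angle).
In Python, from bench import r gives the robot as it stands. The module is installed in compiled form; this text tells all that it offers.
- The arm moves only by the tool play_rows, never from a script. Its argument "plan" is a list of rows, each a list of 7 numbers: the shift along the world's x, y, z in mm, then the turn, a rotation vector about the world's x, y, z in rad, then the finger opening in mm, from 0 to 85.4. A call has 1 to 12 rows; each row is the pose to reach, as a shift and turn from the pose commanded when the call began; what a row does not reach only later rows make up. A row lasts 1/10 s, in which the tool goes at most 50 mm and 8.59 degrees, less where a joint would pass 70% of its speed; a pose out of reach is approached as far as the arm can. A call with a gripper value outside its range is refused whole. The fingers move at their own pace and stop on an object; "grip_force" is the grip in N (left out, the last holds). Time passes only in rows, so rows that repeat a pose let the fingers close. It gives the time, the measured TCP pose, the force and the opening at its end, in the units of the state.
- r.get_obs(): the state, without advancing time (a new reading comes with each control period).
- r.grab_frame(name): name is "scene" or "top"; returns a dict with "color" (384x512x3 uint8, blue, green, red), "z_map" (384x512 float32, m along the optical axis (not along the pixel's ray), 0 where there is no reading), "camera_matrix" (3x3 intrinsics, pixels), "R" (3x3) and "t" (3): a world point X has camera coordinates R X + t. Camera axes: x right, y down, z forward; pixel columns grow to the right and rows downward; lengths in m; the calibration is good to about 2 mm. A picture is of the moment at which its call begins.
- r.hand_in(): hands the job in, once; it reports no verdict.
The state is a dict: "clock": time; "joints": joint angles; "qvel": joint speeds; "tau": joint torques, N m; "tcp_pos": TCP position; "orientation": TCP orientation; "contact_force": force on the tool from outside, world axes, zero at the start; "moment": the same for the moment, N m; "grip_width": finger opening in m.
Only numpy, scipy, OpenCV 4.12 (cv2) and the standard library are available. Lean on these libraries where they do the work, as an engineer would, in place of code of your own. Each camera call takes 0.05 s, during which the arm holds its last target.

## Working session

There is one attempt and no reset: what is moved stays moved. The work goes in short steps, Python scripts to look and compute and a tool call to move; the robot and the scene stay as the last step left them, time stands still between calls to the robot, and variables do not carry over. Pictures are saved under pics/ and viewed, and the job is handed in when it is done.

Besides the shell and the picture viewer there is one more tool, called as a command line: name --pt "numbers of a row" for each row, then --argument value for the rest. play_rows: Moves the arm, as the interface text tells. Its arguments: {"type":"object","properties":{"plan":{"type":"array"},"grip_force":{"type":"number"}},"required":["plan"]}

```bash
mkdir -p pics
cat > h.py <<'E'
import numpy as np, cv2
from bench import r
def grab(n):
    f=r.grab_frame(n); np.savez('%s.npz'%n,**{k:np.asarray(v) for k,v in f.items()}); return f
def load(n): return dict(np.load('%s.npz'%n))
def px(f,u,v,z=None):
    K=f['camera_matrix'];R=f['R'];t=f['t']
    d=np.linalg.inv(K)@[u,v,1]
    c=-R.T@t; dw=R.T@d
    if z is None:
        Z=f['z_map'][int(round(v)),int(round(u))]; return c+dw*Z
    return c+dw*(z-c[2])/dw[2]
def proj(f,X):
    p=f['camera_matrix']@(f['R']@np.asarray(X,float)+f['t']); return p[:2]/p[2]
E
python3 - <<'E'
from h import *
for n in('scene','top'):
    f=grab(n); cv2.imwrite('pics/%s0.png'%n,f['color']); print(n,f['camera_matrix'].tolist(),f['R'].round(3).tolist(),(-f['R'].T@f['t']).round(3))
o=r.get_obs(); print({k:np.round(v,3).tolist() for k,v in o.items()})
E
```

```text
scene [[453.935104428163, 0.0, 255.44300165448414], [0.0, 453.935104428163, 191.5878646046149], [0.0, 0.0, 1.0]] [[0.155, 0.988, -0.0], [0.856, -0.134, -0.499], [-0.493, 0.077, -0.867]] [ 1.153 -0.042  1.394]
top [[463.3418812137321, 0.0, 254.82867760837047], [0.0, 463.3418812137321, 192.0325463601611], [0.0, 0.0, 1.0]] [[-0.027, -0.999, -0.02], [-0.99, 0.03, -0.139], [0.14, 0.016, -0.99]] [0.264 0.04  1.392]
{'clock': 0.1, 'joints': [-1.292, 0.478, 0.022, 1.556, -0.011, 1.109, -0.083], 'qvel': [0.002, -0.002, 0.001, -0.002, -0.001, -0.001, 0.0], 'tau': [0.005, -59.777, 1.613, -28.195, 0.013, 0.005, -0.0], 'tcp_pos': [0.254, 0.625, 0.23], 'orientation': [-0.604, -3.083, 0.003], 'contact_force': [-0.975, 0.186, 0.272], 'moment': [-0.015, 0.003, -0.009], 'grip_width': 0.085}
```

View pics/scene0.png

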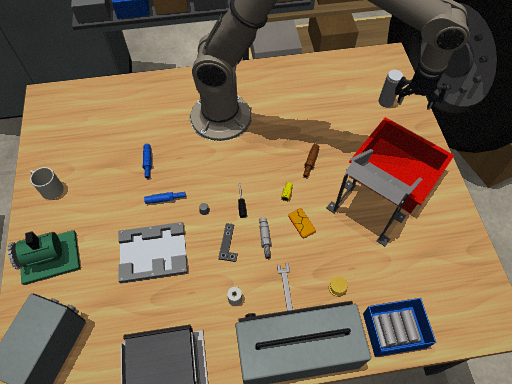

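View pics/top0.png

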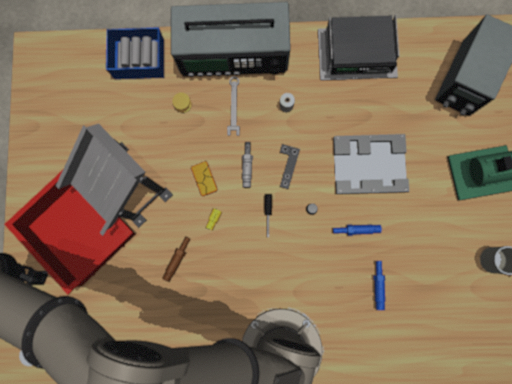

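Run:
```python
from h import *
f=load('top')
def crop(f,u0,u1,v0,v1,s,name):
    c=cv2.resize(f['color'][v0:v1,u0:u1],None,fx=s,fy=s,interpolation=cv2.INTER_CUBIC)
    for u in range(u0,u1):
        if u%10==0: cv2.line(c,((u-u0)*s,0),((u-u0)*s,6),(0,0,255),1); 
        if u%20==0: cv2.putText(c,str(u),((u-u0)*s,16),0,.35,(0,0,255))
    for v in range(v0,v1):
        if v%10==0: cv2.line(c,(0,(v-v0)*s),(6,(v-v0)*s),(0,0,255),1)
        if v%20==0: cv2.putText(c,str(v),(8,(v-v0)*s+4),0,.35,(0,0,255))
    cv2.imwrite('pics/'+name,c)
crop(f,185,315,130,230,6,'t_parts.png')
crop(f,320,420,120,205,7,'t_tray.png')
crop(f,40,185,110,250,4,'t_chute.png')
```

```text
(no output)
```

View pics/t_parts.png

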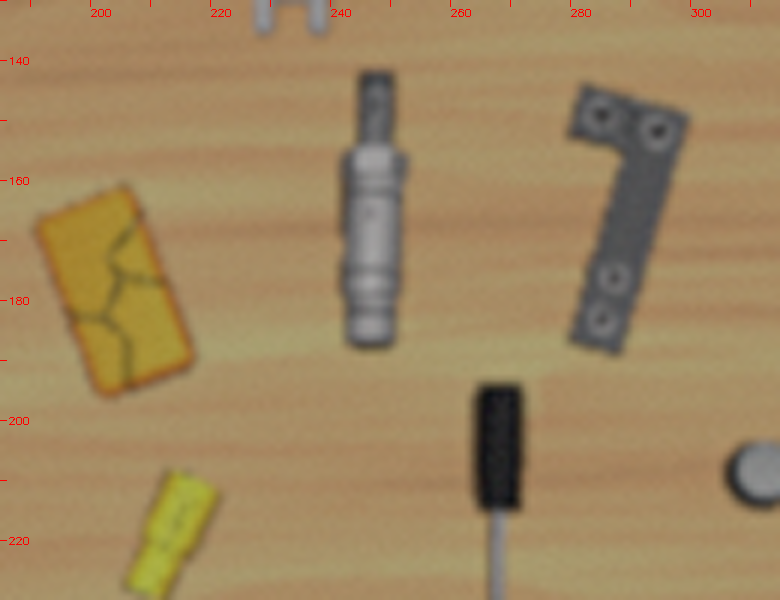

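View pics/t_tray.png

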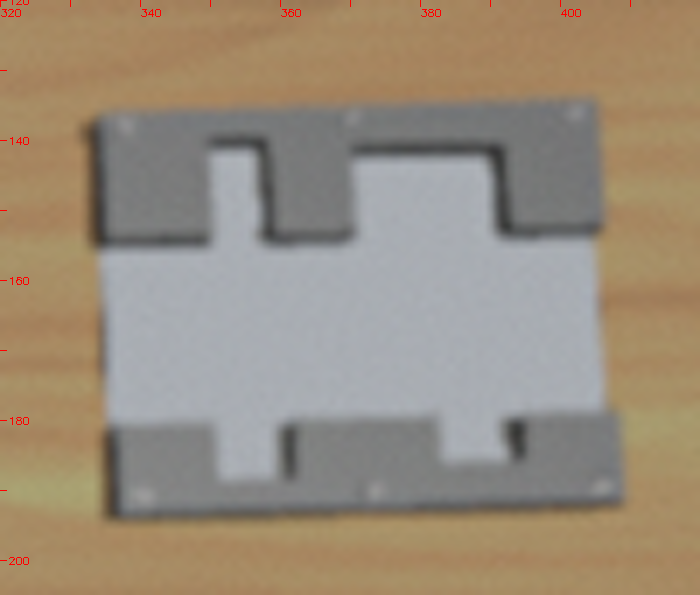

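View pics/t_chute.png

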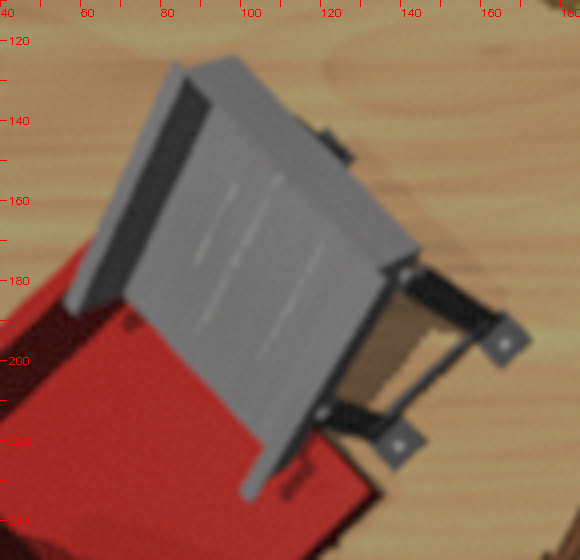

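```bash
cat >> h.py <<'E'
def cloud(f):
    K=f['camera_matrix'];R=f['R'];t=f['t'];Z=f['z_map'].astype(float)
    v,u=np.mgrid[:384,:512]
    P=np.stack([(u-K[0,2])/K[0,0]*Z,(v-K[1,2])/K[1,1]*Z,Z],-1)
    W=(P-t)@R; W[Z==0]=np.nan; return W
E
python3 - <<'E'
from h import *
T=load('top');S=load('scene')
def crop(f,u0,u1,v0,v1,s,name):
    c=cv2.resize(f['color'][v0:v1,u0:u1],None,fx=s,fy=s,interpolation=cv2.INTER_CUBIC)
    for u in range(u0,u1):
        if u%10==0: cv2.line(c,((u-u0)*s,0),((u-u0)*s,6),(0,0,255),1); 
        if u%20==0: cv2.putText(c,str(u),((u-u0)*s,16),0,.35,(0,0,255))
    for v in range(v0,v1):
        if v%10==0: cv2.line(c,(0,(v-v0)*s),(6,(v-v0)*s),(0,0,255),1)
        if v%20==0: cv2.putText(c,str(v),(8,(v-v0)*s+4),0,.35,(0,0,255))
    cv2.imwrite('pics/'+name,c)
crop(S,190,320,175,275,6,'s_parts.png')
crop(S,110,200,210,290,7,'s_tray.png')
crop(S,320,460,110,250,4,'s_chute.png')
W=cloud(T);V=cloud(S)
def seg(W,x0,x1,y0,y1,zmin,zmax):
    m=(W[...,0]>x0)&(W[...,0]<x1)&(W[...,1]>y0)&(W[...,1]<y1)&(W[...,2]>zmin)&(W[...,2]<zmax); return m
print('noise bench',np.nanstd(W[200:215,330:345,2]),np.nanmean(W[200:215,330:345,2]),np.nanmean(V[220:235,190:205,2]))
for nm,uv in dict(nose=(246,142),conn=(246,187),lens=(204,178),br=(291,165)).items():
    p=px(T,*uv); print(nm,p.round(3), p2:=None)
for nm,uv in dict(sender=(246,165),lens=(204,178),br=(291,165)).items():
    p=px(T,*uv,z=.01)
    for W_,n in((W,'top'),(V,'scene')):
        m=seg(W_,p[0]-.11,p[0]+.11,p[1]-.065,p[1]+.065,.004,.06)
        l,lab,st,ce=cv2.connectedComponentsWithStats(m.astype(np.uint8))
        for i in range(1,l):
            if st[i,4]<40: continue
            q=W_[lab==i]; (c,sz,a)=cv2.minAreaRect(q[:,:2].astype(np.float32)*1000)
            print(nm,n,st[i],np.round(c,1),np.round(sz,1),round(a,1),'z',np.percentile(q[:,2],[5,50,95]).round(4))
E
```

```text
noise bench 0.003043566456922389 -0.00033462990703811077 0.0004665614429057776
nose [0.612 0.086 0.02 ] None
conn [0.472 0.089 0.03 ] None
lens [0.505 0.215 0.019] None
br [ 0.539 -0.049  0.008] None
sender top [241 142  13  47 411] [542.3  84.8] [ 36.3 139.9] 88.1 z [0.0139 0.0244 0.0315]
sender scene [257 217  18  41 348] [546.6  83.7] [ 42.6 141.5] 89.8 z [0.006  0.0256 0.0338]
lens top [191 162  26  35 580] [505.2 216.9] [101.4  60.8] 18.5 z [0.0095 0.015  0.0198]
lens top [211 208  12   6  43] [406.3 179.5] [17.7 31.9] 1.8 z [0.0101 0.0277 0.0336]
lens scene [278 192  15  11  71] [407.  179.5] [20.3 52.9] 2.2 z [0.0048 0.0228 0.0334]
lens scene [284 207  32  32 451] [504.8 217.7] [112.9  68.5] 22.0 z [0.0074 0.0161 0.022 ]
br top [279 144  21  46 411] [535.3 -33.7] [ 58.6 137.5] 77.2 z [0.0045 0.008  0.0119]
br scene [216 221  25  43 396] [542.1 -27.7] [ 73.7 146. ] 70.3 z [0.0046 0.0084 0.0135]
```

View pics/s_parts.png

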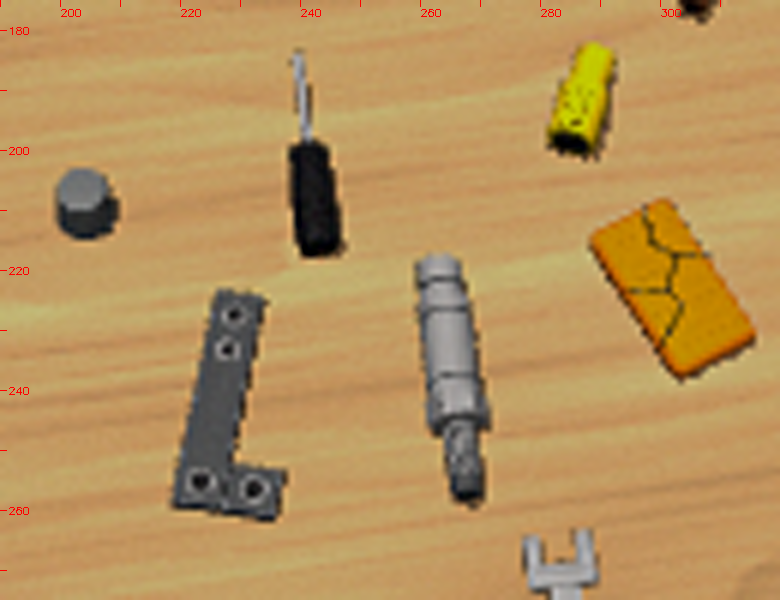

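View pics/s_tray.png

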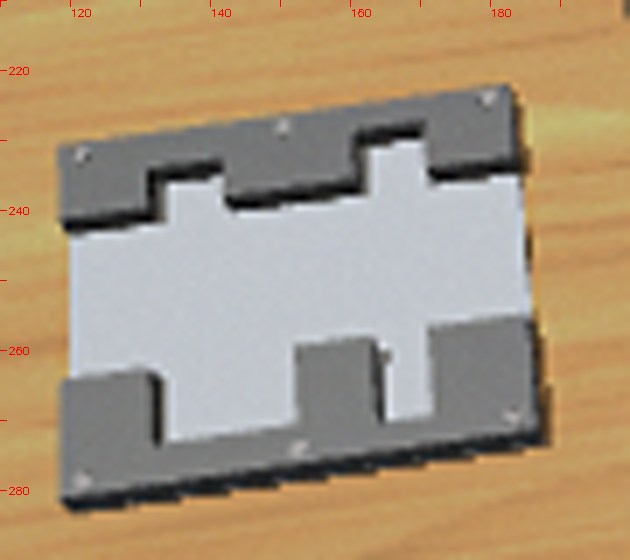

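View pics/s_chute.png

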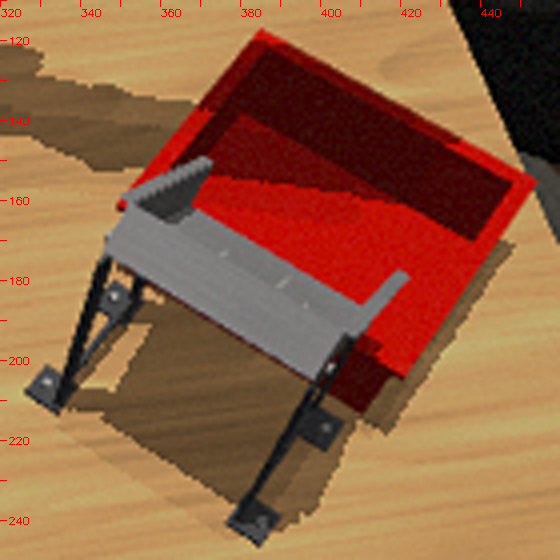

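```bash
cat > fit.py <<'E'
from h import *
from scipy.optimize import least_squares
T=load('top');S=load('scene')
def fit(name,model,top,sc,s,ot,os,x0):
    M=np.array(model,float)/1000
    def im(l,o): return np.array([(o[0]+(a+.5)/s-.5,o[1]+(b+.5)/s-.5) if a is not None else (np.nan,)*2 for a,b in l])
    obs=[(f,im(l,o)) for f,l,o in((T,top,ot),(S,sc,os)) if l]
    def world(p):
        c,s_=np.cos(p[2]),np.sin(p[2]); return np.c_[p[0]+c*M[:,0]-s_*M[:,1],p[1]+s_*M[:,0]+c*M[:,1],M[:,2]]
    def res(p,ob=obs):
        w=world(p); return np.nan_to_num(np.concatenate([[proj(f,x)-u for x,u in zip(w,U)] for f,U in ob]).ravel())
    for ob in [obs]+[[o] for o in obs]:
        r_=least_squares(res,x0,args=(ob,),x_scale=[.1,.1,1]); print(name,(r_.x[:2]*1000).round(1),'yaw',r_.x[2].round(4),'maxpx',abs(r_.fun).max().round(2))
if __name__=='__main__':
    N=None
    ot,os=(185,130),(190,175)
    # top tray corners: far-left(+x,+y), far-right(+x,-y), near-right, near-left
    fit('tray',[(88,107,23),(88,-107,23),(-88,-107,23),(-88,107,23)],[(103,115),(597,100),(620,500),(115,512)],[(540,428),(65,493),(60,148),(512,85)],7,(320,120),(110,210),[.54,-.28,0])
    fit('lens',[(50,27,16),(50,-27,16),(-50,-27,16),(-50,27,16)],[(35,225),(127,185),(194,357),(103,397)][0:4],[(755,337),(683,378),(590,240),(665,198)],6,ot,os,[.505,.217,.3])
    fit('br',[(65,44,8),(65,-14,8),(-65,-14,8),(-65,14,8),(37,44,8)],[(585,85),(688,115),(620,355),(570,340),(570,135)],[(273,520),(175,505),(217,290),(266,298),(287,470)],6,ot,os,[.535,-.04,0])
    fit('sender',[(86,0,15),(-54,0,15)],[(377,73),(370,347)],[(470,500),(438,257)],6,ot,os,[.54,.085,0])
E
python3 fit.py
```

```text
tray [ 535.6 -286.6] yaw -0.0066 maxpx 1.01
tray [ 534.5 -286.6] yaw -0.0102 maxpx 0.68
tray [ 537.  -286.4] yaw -0.0021 maxpx 0.71
lens [508.4 216.3] yaw 0.3586 maxpx 1.55
lens [506.  216.2] yaw 0.3628 maxpx 1.18
lens [511.8 216.1] yaw 0.3537 maxpx 1.12
br [533.7 -44.3] yaw -0.3156 maxpx 0.92
br [531.8 -44.7] yaw -0.3182 maxpx 0.77
br [536.2 -43.8] yaw -0.3129 maxpx 0.69
sender [528.8  86. ] yaw -0.0473 maxpx 1.29
sender [527.9  85.7] yaw -0.05 maxpx 0.13
sender [530.1  86.2] yaw -0.0444 maxpx 1.04
```

Run:
```python
from h import *
for n,poly in(('top',[(96,140),(130,176),(105,214),(75,183)]),):
    f=load(n);W=cloud(f);m=np.zeros((384,512),np.uint8);cv2.fillPoly(m,[np.array(poly)],1)
    q=W[m>0];q=q[~np.isnan(q[:,0])]
    c=q.mean(0);
    A=np.c_[q[:,:2],np.ones(len(q))];s=np.linalg.lstsq(A,q[:,2],rcond=None)[0]
    print(n,s,'slope deg',np.degrees(np.arctan(np.hypot(*s[:2]))),'res',np.std(A@s-q[:,2]))
    d=-s[:2]/np.hypot(*s[:2]);print('downhill',d,'ang',np.arctan2(d[1],d[0]))
    def ray(u,v):
        K=f['camera_matrix'];dw=f['R'].T@np.linalg.inv(K)@[u,v,1];o=-f['R'].T@f['t']
        t=(s[0]*o[0]+s[1]*o[1]+s[2]-o[2])/(dw[2]-s[0]*dw[0]-s[1]*dw[1]);return o+t*dw
    x=np.array([d[1],-d[0]])
    for p in[(93.7,135),(136,177.5),(105.5,221.7),(70.7,183.7)]:
        w=ray(*p);print(p,w.round(3),'along x',(w[:2]@x).round(4),'along d',(w[:2]@d).round(4))
```

```text
top [ 0.56934692 -0.61438878  0.1919651 ] slope deg 39.95066130492302 res 0.0021214066637101187
downhill [-0.67970906  0.73348183] ang 2.318162235223813
(93.7, 135) [0.588 0.471 0.238] along x 0.7514 along d -0.0546
(136, 177.5) [0.473 0.359 0.241] along x 0.5913 along d -0.0581
(105.5, 221.7) [0.374 0.48  0.11 ] along x 0.6007 along d 0.0974
(70.7, 183.7) [0.485 0.58  0.111] along x 0.7497 along d 0.0961
```

play_rows --pt "0 0 90 0 0 0.1 70" --pt "0 0 180 0 0 0.2 60" --pt "0 0 180 0 0 0.34 60" --pt "0 0 180 0 0 0.34 60" --pt "274 -539 180 0 0 0.34 60" --pt "274 -539 180 0 0 0.34 60" --pt "274 -539 180 0 0 0.34 60" --pt "274 -539 180 0 0 0.34 60" --pt "274 -539 180 0 0 0.34 60" --pt "274 -539 180 0 0 0.34 60" --pt "274 -539 180 0 0 0.34 60" --pt "274 -539 180 0 0 0.34 60" --grip_force 60

```text
clock: 1.3
tcp_pos: [0.4363, 0.2664, 0.4111]
orientation: [-0.074, -3.14, 0.0]
contact_force: [1.3, 0.5, 0.1]
grip_width: 0.0599
```

play_rows --pt "40 -80 0 0 0 0 60" --pt "92 -180 0 0 0 0 60" --pt "92 -180 0 0 0 0 60" --pt "92 -180 0 0 0 0 60" --pt "92 -180 0 0 0 0 60" --pt "92 -180 -290 0 0 0 60" --pt "92 -180 -290 0 0 0 60" --pt "92 -180 -290 0 0 0 60" --pt "92 -180 -290 0 0 0 60" --pt "92 -180 -290 0 0 0 60" --pt "92 -180 -290 0 0 0 60" --pt "92 -180 -290 0 0 0 60"

```text
clock: 2.5
tcp_pos: [0.5233, 0.0881, 0.1163]
orientation: [-0.072, -3.13, 0.006]
contact_force: [-0.1, -0.1, 0.8]
grip_width: 0.0597
```

```bash
cat > snap.py <<'E'
import sys
from h import *
def crop(f,u0,u1,v0,v1,s,name):
    c=cv2.resize(f['color'][v0:v1,u0:u1],None,fx=s,fy=s,interpolation=cv2.INTER_CUBIC)
    for u in range(u0,u1):
        if u%20==0: cv2.putText(c,str(u),((u-u0)*s,12),0,.35,(0,0,255))
    for v in range(v0,v1):
        if v%20==0: cv2.putText(c,str(v),(2,(v-v0)*s+4),0,.35,(0,0,255))
    cv2.imwrite('pics/'+name,c)
a=sys.argv; f=grab(a[1]); crop(f,*map(int,a[2:7]),a[7]); print(r.get_obs()['tcp_pos'],r.get_obs()['orientation'])
E
python3 snap.py scene 190 320 175 275 6 s1.png
```

```text
[0.52580599 0.08839531 0.11945316] [-0.07302526 -3.13509646  0.00323338]
```

View pics/s1.png

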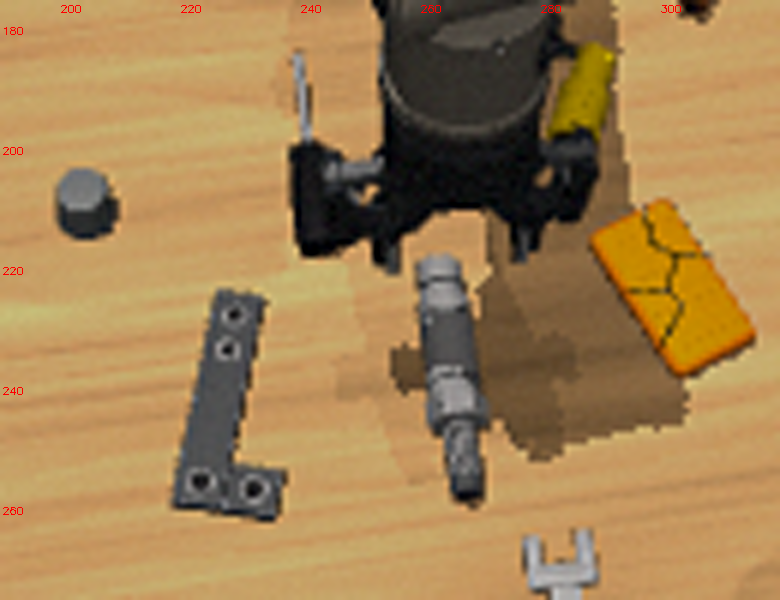

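Run:
```python
from h import *
f=load('scene')
for z in(.12,.127): print(px(f,254.1,219.6,z).round(4),px(f,276.8,218.3,z).round(4))
o=r.get_obs(); print(o['tcp_pos'],o['orientation'],o['qvel'].round(3))
```

```text
[0.5274 0.0515 0.12  ] [0.534  0.1225 0.12  ]
[0.5309 0.051  0.127 ] [0.5374 0.1216 0.127 ]
[0.52580599 0.08839531 0.11945316] [-0.07302526 -3.13509646  0.00323338] [-0.004 -0.064  0.021 -0.066  0.009  0.021 -0.005]
```

play_rows --pt "0 0 -40 0 0 0 60" --pt "0 0 -80 0 0 0 60" --pt "0 0 -80 0 0 0 60" --pt "0 0 -80 0 0 0 60" --pt "0 0 -80 0 0 0 60"

```text
clock: 3.05
tcp_pos: [0.5302, 0.0891, 0.0443]
orientation: [0.074, 3.136, 0.003]
contact_force: [1.0, 0.3, 0.6]
grip_width: 0.0605
```

play_rows --pt "-1 -3 -20 0 0 0 60" --pt "-1 -3 -35 0 0 0 60" --pt "-1 -3 -42 0 0 0 60" --pt "-1 -3 -42 0 0 0 60" --pt "-1 -3 -42 0 0 0 60" --pt "-1 -3 -42 0 0 0 0" --pt "-1 -3 -42 0 0 0 0" --pt "-1 -3 -42 0 0 0 0" --pt "-1 -3 -42 0 0 0 0" --pt "-1 -3 -42 0 0 0 0" --pt "-1 -3 -42 0 0 0 0"

```text
clock: 4.15
tcp_pos: [0.5274, 0.0857, 0.0001]
orientation: [0.073, 3.14, 0.001]
contact_force: [-1.5, -0.5, 5.5]
grip_width: 0.0281
```

```bash
python3 snap.py scene 190 320 175 275 6 s2.png
```

```text
[5.27302140e-01 8.56903709e-02 3.70411202e-05] [7.34616762e-02 3.13991796e+00 6.57445388e-04]
```

View pics/s2.png

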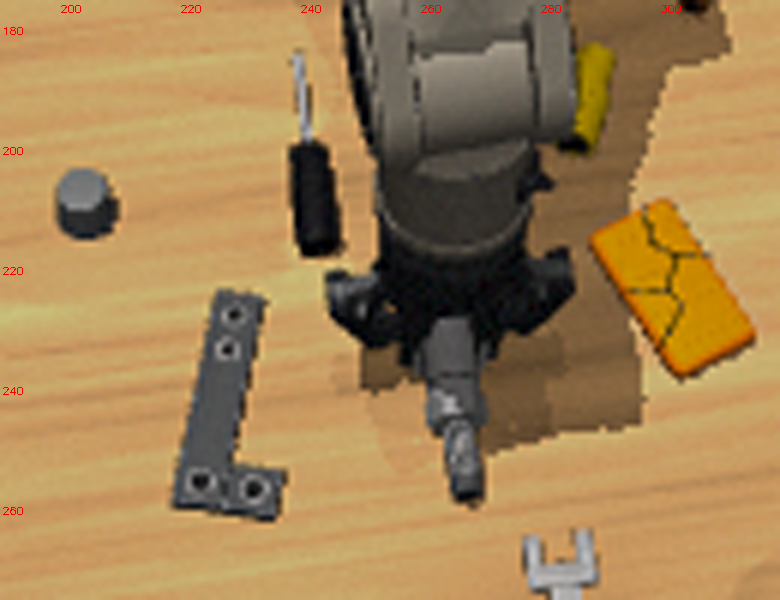

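play_rows --pt "0 0 20 0 0 0 0" --pt "0 0 60 0 0 0 0" --pt "0 0 90 0 0 0 0" --pt "-1 -30 90 0 0 0 0" --pt "-9 -325 90 0 0 0.041 0" --pt "-9 -325 90 0 0 0.041 0" --pt "-9 -325 90 0 0 0.041 0" --pt "-9 -325 90 0 0 0.041 0" --pt "-9 -325 90 0 0 0.041 0" --pt "-9 -325 90 0 0 0.041 0" --pt "-9 -325 90 0 0 0.041 0" --pt "-9 -325 90 0 0 0.041 0" --grip_force 90

```text
clock: 5.4
tcp_pos: [0.5168, -0.2408, 0.089]
orientation: [-0.015, -3.141, -0.0]
contact_force: [0.5, 0.2, -2.1]
grip_width: 0.0275
```

play_rows --pt "0 0 -20 0 0 0 0" --pt "0 0 -40 0 0 0 0" --pt "0 0 -40 0 0 0 0" --pt "0 0 -40 0 0 0 0" --pt "0 0 -40 0 0 0 0"

```text
clock: 5.9
tcp_pos: [0.5187, -0.2389, 0.0502]
orientation: [0.007, 3.14, -0.0]
contact_force: [0.6, -0.2, -2.9]
grip_width: 0.0274
```

```bash
python3 snap.py scene 110 200 210 290 7 s3.png;python3 snap.py top 320 420 120 205 7 t3.png
```

```text
[ 0.51874182 -0.2391517   0.05032932] [ 7.97818020e-03  3.13998438e+00 -4.94971593e-04]
[ 0.51868222 -0.23929574  0.05032812] [ 8.34769612e-03  3.13993483e+00 -5.50371143e-04]
```

View pics/s3.png

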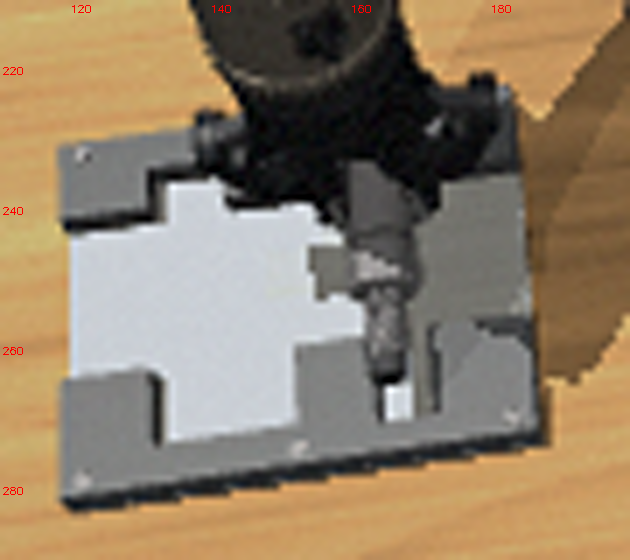

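View pics/t3.png

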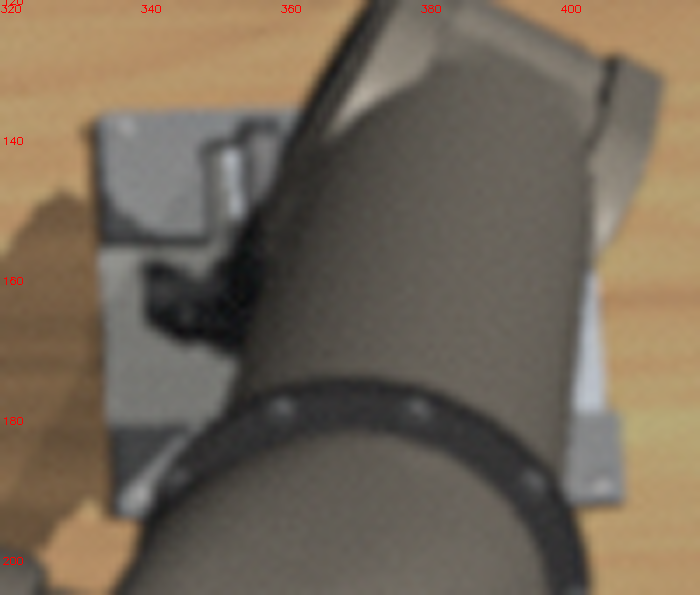

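Run:
```python
from h import *
f=load('scene')
print(proj(f,[.6062,-.2393,.065]),px(f,164.9,261.6,.065))
a=px(f,163.2,257.7,.023);b=px(f,170.9,256.3,.023);print(a,b,(a+b)/2)
# slot far-end corners at floor/top
t=load('top');print(px(f,182.8/1,0,.02)[:0])
for p in[(349.3,0),(357.5,0)]: print(px(t,p[0],147,.023))
```

```text
[165.28986459 263.10465365] [ 0.60105592 -0.24021453  0.065     ]
[ 0.56943275 -0.25114206  0.023     ] [ 0.56845781 -0.22637101  0.023     ] [ 0.56894528 -0.23875654  0.023     ]
[]
[ 0.58596042 -0.22536825  0.023     ]
[ 0.58516893 -0.24994851  0.023     ]
```

play_rows --pt "0 1 -15 0 0 0 0" --pt "0 1 -25 0 0 0 0" --pt "0 1 -25 0 0 0 0" --pt "0 1 -25 0 0 0 0"

```text
clock: 6.4
tcp_pos: [0.5173, -0.2384, 0.0236]
orientation: [-0.009, -3.14, -0.001]
contact_force: [-0.6, 0.1, -3.0]
grip_width: 0.0273
```

```bash
python3 snap.py scene 140 200 220 280 10 s4.png
python3 - <<'E'
from h import *
print(px(load('scene'),267.9,257.9,.015))
E
```

```text
[ 0.51772561 -0.23852841  0.02404126] [-9.41482833e-03 -3.14100402e+00 -1.29006978e-04]
[0.61919029 0.08213541 0.015     ]
```

View pics/s4.png

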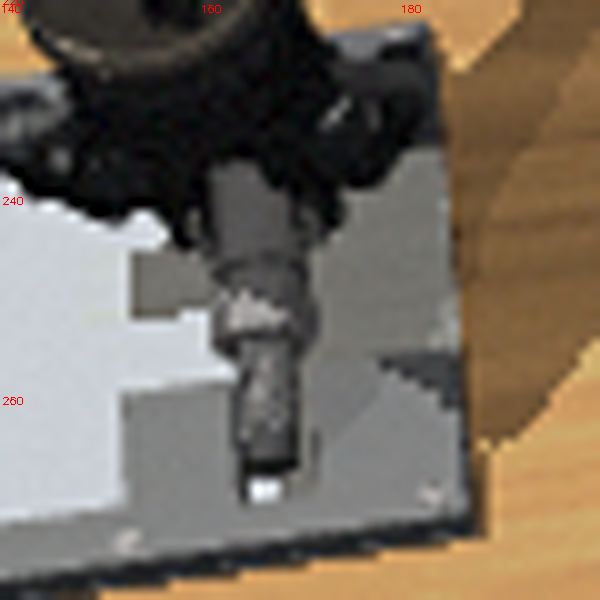

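Run:
```python
from h import *
f=load('scene'); c=lambda a,b:(140+(a+.5)/10-.5,220+(b+.5)/10-.5)
print('tip low',px(f,*c(268,470),.030),'tip mid',px(f,*c(270,463),.039))
print('slot end floor',px(f,*c(265,500),.005),'top edge',px(f,*c(280,497),.023))
print('slot L/R top near tip',px(f,*c(240,480),.023),px(f,*c(318,470),.023))
print('nose edges',px(f,*c(236,450),.039),px(f,*c(300,450),.039))
```

```text
tip low [ 0.60390563 -0.24184487  0.03      ] tip mid [ 0.60529559 -0.23976686  0.039     ]
slot end floor [ 0.60388608 -0.24705658  0.005     ] top edge [ 0.61073485 -0.23963374  0.023     ]
slot L/R top near tip [ 0.60306969 -0.25186314  0.023     ] [ 0.60355484 -0.22714647  0.023     ]
nose edges [ 0.5992977  -0.25010853  0.039     ] [ 0.60242512 -0.23016798  0.039     ]
```

play_rows --pt "2 0.5 0 0 0 0 0" --pt "2 0.5 0 0 0 0 0" --pt "2 0.5 -6 0 0 0 0" --pt "2 0.5 -11 0 0 0 0" --pt "2 0.5 -15 0 0 0 0" --pt "2 0.5 -16 0 0 0 0" --pt "2 0.5 -16 0 0 0 0"

```text
clock: 7.15
tcp_pos: [0.5196, -0.2379, 0.008]
orientation: [-0.009, -3.141, -0.0]
contact_force: [-0.1, -0.1, -2.7]
grip_width: 0.0275
```

```bash
python3 snap.py scene 140 200 220 280 10 s5.png; python3 -c "
from h import *
o=r.get_obs();print(o['contact_force'],o['tcp_pos'])"
```

```text
[ 0.51978176 -0.23793177  0.00814949] [-9.17240530e-03 -3.14124799e+00 -1.40052566e-04]
[-0.53377859 -0.83226533 -2.49027628] [ 0.51978176 -0.23793177  0.00814949]
```

View pics/s5.png

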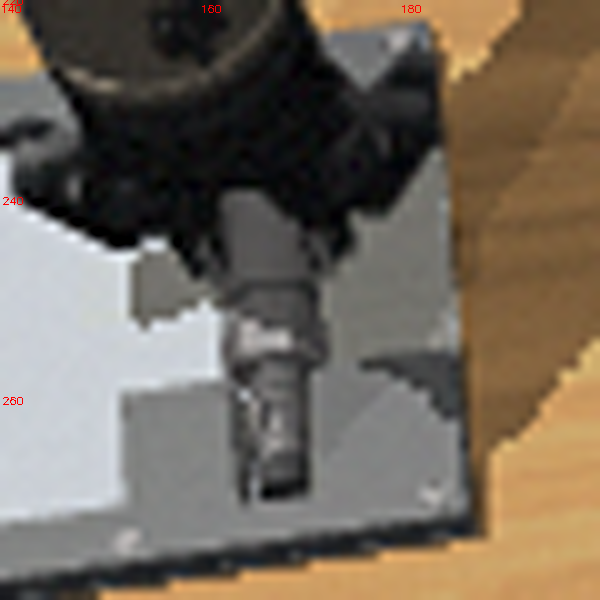

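play_rows --pt "0 -0.5 -1.5 0 0 0 0" --pt "0 -0.5 -2.5 0 0 0 0" --pt "0 -0.5 -3 0 0 0 0" --pt "0 -0.5 -3 0 0 0 0" --pt "0 -0.5 -3 0 0 0 0"

```text
clock: 7.7
tcp_pos: [0.5199, -0.2385, 0.0054]
orientation: [0.009, 3.141, -0.0]
contact_force: [0.2, -0.1, -2.7]
grip_width: 0.0271
```

play_rows --pt "0 0 -0.7 0 0 0 0" --pt "0 0 -0.7 0 0 0 0" --pt "0 0 -0.7 0 0 0 0"

```text
clock: 8.0
tcp_pos: [0.5199, -0.2385, 0.0052]
orientation: [0.009, 3.141, 0.0]
contact_force: [-2.9, 0.5, 6.4]
grip_width: 0.0276
```

play_rows --pt "0 0 -0.7 0 0 0 0" --pt "0 0 -0.7 0 0 0 0" --pt "0 0 -0.7 0 0 0 0"

```text
clock: 8.3
tcp_pos: [0.5199, -0.2385, 0.0051]
orientation: [0.009, 3.141, 0.001]
contact_force: [-4.6, 2.8, 12.2]
grip_width: 0.0276
```

play_rows --pt "0 0 1 0 0 0 34" --pt "0 0 1 0 0 0 45" --pt "0 0 1 0 0 0 50" --pt "0 0 1 0 0 0 50" --pt "0 0 20 0 0 0 50" --pt "0 0 60 0 0 0 50" --pt "0 0 110 0 0 0 50" --pt "0 0 110 0 0 0 50" --pt "13 150 110 0 0 -0.15 50" --pt "13 193 110 0 0 -0.306 50" --pt "13 193 110 0 0 -0.306 50" --pt "13 193 110 0 0 -0.306 50" --grip_force 60

```text
clock: 9.5
tcp_pos: [0.5327, -0.0428, 0.1137]
orientation: [-0.487, -3.103, -0.0]
contact_force: [0.3, 0.0, 0.9]
grip_width: 0.0499
```

```bash
python3 snap.py scene 110 240 200 290 6 s6.png; cp scene.npz s6.npz; python3 -c "
from h import *
o=r.get_obs();print(o['contact_force'],o['tcp_pos'])"
```

```text
[ 0.53341085 -0.03365459  0.11321235] [-0.47125417 -3.10441338 -0.00754334]
[ 5.75448959e-01  6.74488969e+00 -4.54213003e-03] [ 0.53341085 -0.03365459  0.11321235]
```

View pics/s6.png

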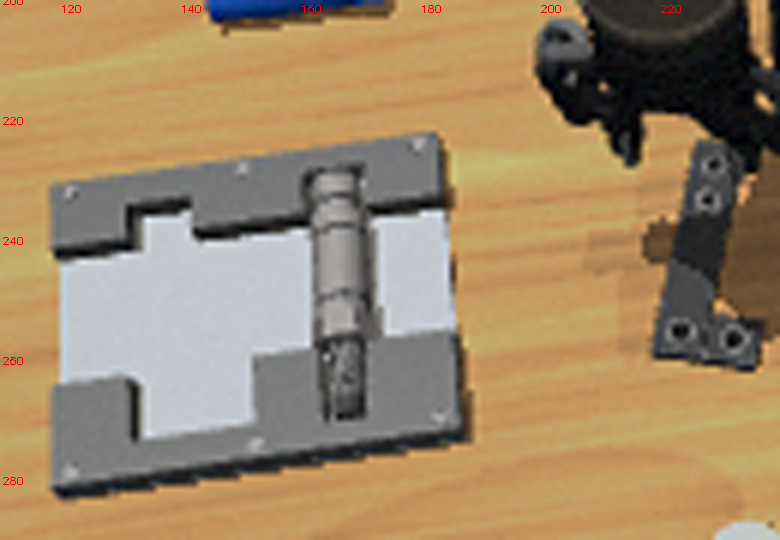

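play_rows --pt "0 0 -20 0 0 0 50" --pt "0 0 -70 0 0 0 50" --pt "0 0 -75 0 0 0 50" --pt "0 0 -75 0 0 0 50" --pt "0 0 -75 0 0 0 50"

```text
clock: 10.05
tcp_pos: [0.5338, -0.0461, 0.0403]
orientation: [0.489, 3.102, 0.0]
contact_force: [-0.2, 0.4, 0.9]
grip_width: 0.0498
```

```bash
python3 -c "
from h import *
o=r.get_obs();print(o['contact_force'],o['tcp_pos'],o['orientation'])"
```

```text
[-0.21288894  0.41869711  0.8595908 ] [ 0.53381596 -0.04609053  0.04029163] [4.89145927e-01 3.10160731e+00 2.23080359e-04]
```

play_rows --pt "0 2 -20 0 0 0 45" --pt "0 2 -35 0 0 0 45" --pt "0 2 -41 0 0 0 45" --pt "0 2 -41 0 0 0 45" --pt "0 2 -41 0 0 0 45" --pt "0 2 -41 0 0 0 0" --pt "0 2 -41 0 0 0 0" --pt "0 2 -41 0 0 0 0" --pt "0 2 -41 0 0 0 0" --pt "0 2 -41 0 0 0 0"

```text
clock: 11.05
tcp_pos: [0.5346, -0.044, 0.0001]
orientation: [0.488, 3.1, 0.001]
contact_force: [-2.0, 0.1, 17.2]
grip_width: 0.0265
```

play_rows --pt "0 0 5 0 0 0 0" --pt "0 0 30 0 0 0 0" --pt "0 0 70 0 0 0 0" --pt "0 0 110 0 0 0.05 0" --pt "2 -290 110 0 0 0.31 0" --pt "2 -290 110 0 0 0.31 0" --pt "2 -290 110 0 0 0.31 0" --pt "2 -290 110 0 0 0.31 0" --pt "2 -290 110 0 0 0.31 0" --pt "2 -290 110 0 0 0.31 0" --pt "2 -290 110 0 0 0.31 0" --pt "2 -290 110 0 0 0.31 0" --grip_force 80

```text
clock: 12.25
tcp_pos: [0.5336, -0.3345, 0.1074]
orientation: [-0.007, -3.14, -0.0]
contact_force: [0.1, 0.8, -5.0]
grip_width: 0.0255
```

play_rows --pt "0 0 -20 0 0 0 0" --pt "0 0 -60 0 0 0 0" --pt "0 0 -70 0 0 0 0" --pt "0 0 -70 0 0 0 0" --pt "0 0 -70 0 0 0 0"

```text
clock: 12.75
tcp_pos: [0.5356, -0.3331, 0.0389]
orientation: [0.001, 3.141, -0.0]
contact_force: [0.8, -0.4, -2.0]
grip_width: 0.0249
```

```bash
python3 snap.py scene 105 205 210 295 7 s7.png;  python3 -c "
from h import *
o=r.get_obs();print(o['contact_force'],o['tcp_pos'],o['orientation'])"
```

```text
[ 0.53599612 -0.3335983   0.03949177] [ 1.97824759e-03  3.13963137e+00 -1.49881852e-03]
[ 0.5118302  -0.26108018 -1.96561913] [ 0.53599612 -0.3335983   0.03949177] [ 1.97824759e-03  3.13963137e+00 -1.49881852e-03]
```

View pics/s7.png

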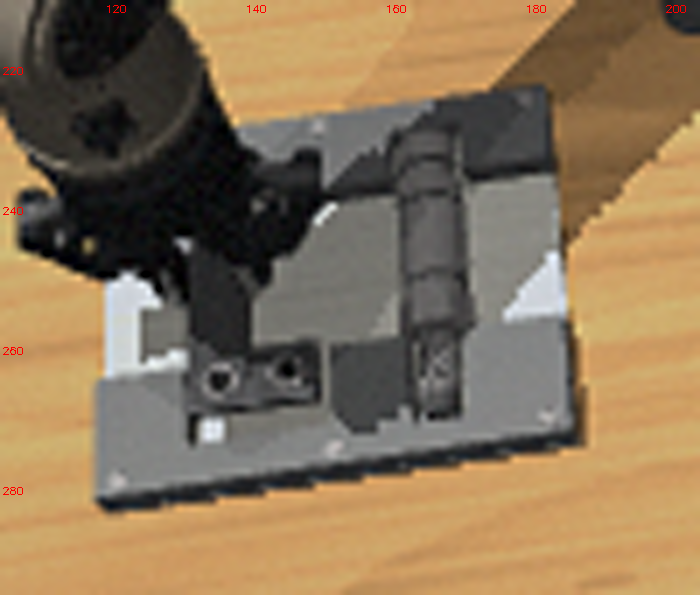

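Run:
```python
from h import *
f=load('scene'); c=lambda a,b:(105+(a+.5)/7-.5,210+(b+.5)/7-.5)
for z in(.0475,): 
  for n,p in dict(farL=(190,407),farR=(322,396),nearR=(318,338)).items(): print(n,px(f,*c(*p),z))
print('recess left-end floor',px(f,*c(193,447),.005),'right wall top',px(f,*c(328,345),.023),px(f,*c(330,425),.023))
exp=[.5355+.065,-.3336-.014,.0475];print('exp farL',exp,'farR',exp[0],-.3336+.044)
W=cloud(f);u,v=c(255,380);print(W[int(v)-1:int(v)+2,int(u)-6:int(u)+7:3,2])
```

```text
farL [ 0.59803315 -0.34634816  0.0475    ]
farR [ 0.60195455 -0.28796215  0.0475    ]
nearR [ 0.57392813 -0.28861731  0.0475    ]
recess left-end floor [ 0.60014728 -0.35500305  0.005     ] right wall top [ 0.56754475 -0.28871508  0.023     ] [ 0.60641552 -0.2894309   0.023     ]
exp farL [0.6005, -0.3476, 0.0475] farR 0.6005 -0.2896
[[0.0515571  0.04053804 0.04382356 0.04393485 0.0472931 ]
 [0.04717503 0.04857391 0.04850701 0.04893029 0.04361591]
 [0.04040219 0.04977226 0.04667029 0.04626857 0.04974565]]
```

play_rows --pt "1.5 -1 -6 0 0 0 0" --pt "1.5 -1 -12 0 0 0 0" --pt "1.5 -1 -12 0 0 0 0" --pt "1.5 -1 -12 0 0 0 0"

```text
clock: 13.2
tcp_pos: [0.5362, -0.3344, 0.0258]
orientation: [-0.003, -3.141, -0.0]
contact_force: [-0.2, -0.4, -3.5]
grip_width: 0.0252
```

```bash
python3 snap.py scene 110 170 230 285 12 s8.png;  python3 -c "
from h import *
o=r.get_obs();print(o['contact_force'],o['tcp_pos'],o['orientation'])"
```

```text
[ 0.53636296 -0.33451308  0.02594183] [-2.98940331e-03 -3.14154196e+00  8.04313626e-05]
[ 1.01147528 -0.31265495 -2.96786966] [ 0.53636296 -0.33451308  0.02594183] [-2.98940331e-03 -3.14154196e+00  8.04313626e-05]
```

View pics/s8.png

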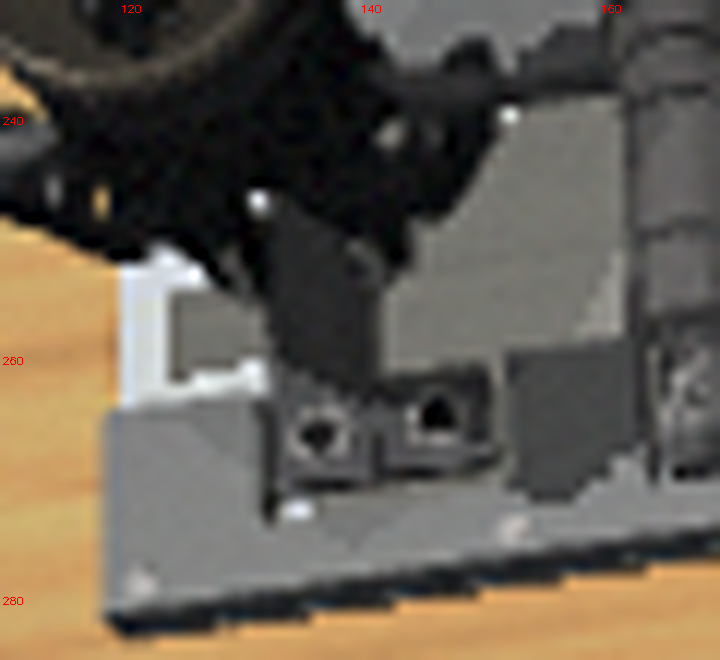

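Run:
```python
from h import *
f=load('scene'); c=lambda a,b:(110+(a+.5)/12-.5,230+(b+.5)/12-.5)
for n,p in dict(farL=(278,484),farR=(495,456),nearR=(490,372)).items(): print(n,px(f,*c(*p),.034))
print('recess walls top L',px(f,*c(262,405),.023),px(f,*c(268,520),.023),'R',px(f,*c(505,350),.023),px(f,*c(515,485),.023))
```

```text
farL [ 0.60017208 -0.34645927  0.034     ]
farR [ 0.60121717 -0.28993556  0.034     ]
nearR [ 0.57744886 -0.29028115  0.034     ]
recess walls top L [ 0.57276494 -0.35265987  0.023     ] [ 0.6053334 -0.3517406  0.023    ] R [ 0.56713141 -0.28807034  0.023     ] [ 0.6056859  -0.28705397  0.023     ]
```

play_rows --pt "0 -1.2 0 0 0 0 0" --pt "0 -1.2 -5 0 0 0 0" --pt "0 -1.2 -10 0 0 0 0" --pt "0 -1.2 -15 0 0 0 0" --pt "0 -1.2 -18 0 0 0 0" --pt "0 -1.2 -18 0 0 0 0" --pt "0 -1.2 -18 0 0 0 0"

```text
clock: 13.95
tcp_pos: [0.5363, -0.3357, 0.0078]
orientation: [-0.003, -3.141, -0.0]
contact_force: [-0.4, -0.5, -3.0]
grip_width: 0.0253
```

play_rows --pt "0 0 -1 0 0 0 0" --pt "0 0 -2 0 0 0 0" --pt "0 0 -2 0 0 0 0" --pt "0 0 -2 0 0 0 0"

```text
clock: 14.35
tcp_pos: [0.5364, -0.3356, 0.006]
orientation: [0.003, 3.142, 0.0]
contact_force: [0.4, -0.7, -3.0]
grip_width: 0.0251
```

play_rows --pt "0 0 -0.7 0 0 0 0" --pt "0 0 -0.7 0 0 0 0" --pt "0 0 -0.7 0 0 0 0"

```text
clock: 14.65
tcp_pos: [0.5365, -0.3357, 0.0053]
orientation: [0.003, 3.141, -0.0]
contact_force: [0.0, -0.2, -2.0]
grip_width: 0.0252
```

play_rows --pt "0 0 -0.5 0 0 0 0" --pt "0 0 -0.5 0 0 0 0" --pt "0 0 0 0 0 0 34" --pt "0 0 0.5 0 0 0 42" --pt "0 0 0.5 0 0 0 48" --pt "0 0 0.5 0 0 0 48" --pt "0 0 25 0 0 0 48" --pt "0 0 65 0 0 0 48" --pt "0 0 110 0 0 0 60" --pt "0 0 140 0 0 0 70" --pt "-28 550 140 0 0 0.15 74" --pt "-28 550 140 0 0 0.3 74" --grip_force 50

```text
clock: 15.85
tcp_pos: [0.5317, -0.2365, 0.1467]
orientation: [-0.47, 3.103, -0.004]
contact_force: [1.8, 1.0, -0.6]
grip_width: 0.0744
```

```bash
python3 snap.py scene 105 205 210 295 7 s9.png; python3 snap.py top 320 420 120 205 7 t9.png
```

```text
[ 0.53178979 -0.22457682  0.14516071] [-0.49966959  3.10103529  0.00980797]
[ 0.53207389 -0.2275709   0.14505463] [-0.48657534  3.10316932  0.00797114]
```

View pics/s9.png

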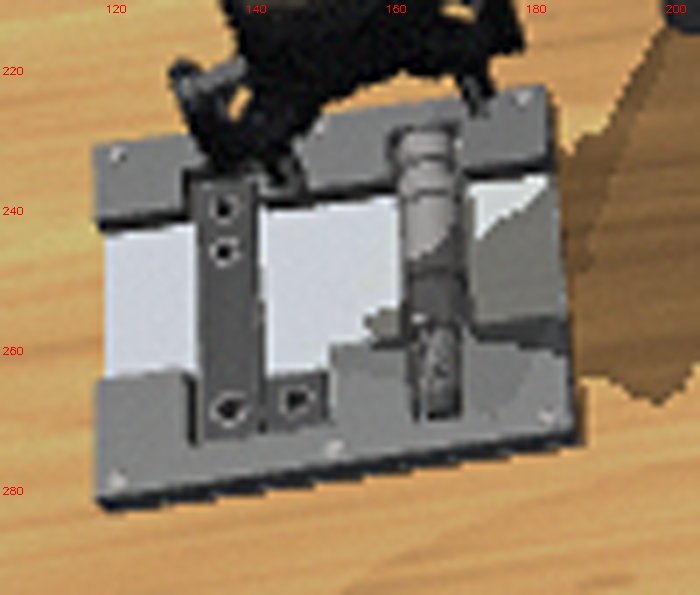

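View pics/t9.png

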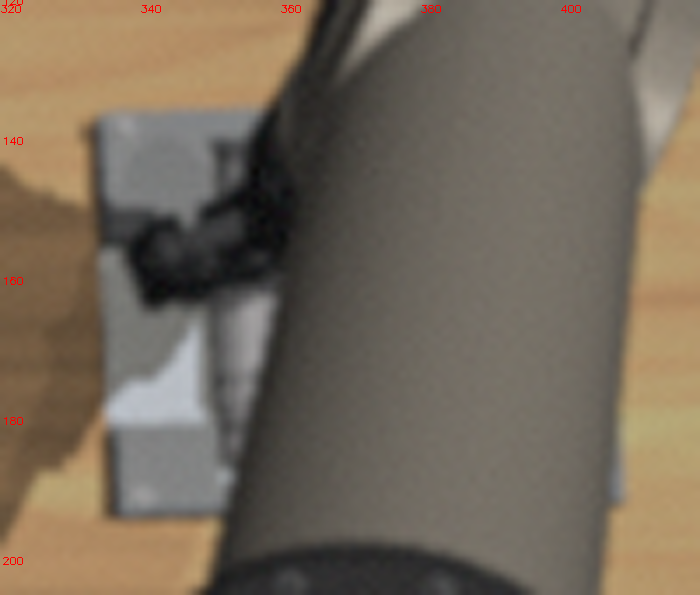

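play_rows --pt "-10 100 0 0 0 0 74" --pt "-24 440 0 0 0 0.05 74" --pt "-24 440 0 0 0 0.05 74" --pt "-24 440 0 0 0 0.05 74" --pt "-24 440 0 0 0 0.05 74" --pt "-24 440 0 0 0 0.05 74" --pt "-24 440 0 0 0 0.05 74" --pt "-24 440 0 0 0 0.05 74" --pt "-24 440 0 0 0 0.05 74" --pt "-24 440 0 0 0 0.05 74" --pt "-24 440 0 0 0 0.05 74" --pt "-24 440 0 0 0 0.05 74"

```text
clock: 17.15
tcp_pos: [0.5075, 0.2027, 0.1451]
orientation: [0.541, -3.094, 0.001]
contact_force: [-0.3, 0.2, 0.1]
grip_width: 0.0742
```

```bash
python3 snap.py scene 240 340 170 255 7 s10.png;python3 -c "
from h import *
o=r.get_obs();print(o['contact_force'],o['tcp_pos'],o['orientation'],o['qvel'].round(2),o['joints'].round(2))"
```

```text
[0.50757133 0.20238673 0.14509412] [ 5.39934723e-01 -3.09446991e+00  1.26541972e-03]
[ 0.63728958 -0.21857361  0.47596639] [0.50757133 0.20238673 0.14509412] [ 5.39934723e-01 -3.09446991e+00  1.26541972e-03] [ 0.01 -0.   -0.   -0.   -0.   -0.    0.  ] [-0.6   0.37  0.13  1.95 -0.06  0.82  1.48]
```

View pics/s10.png

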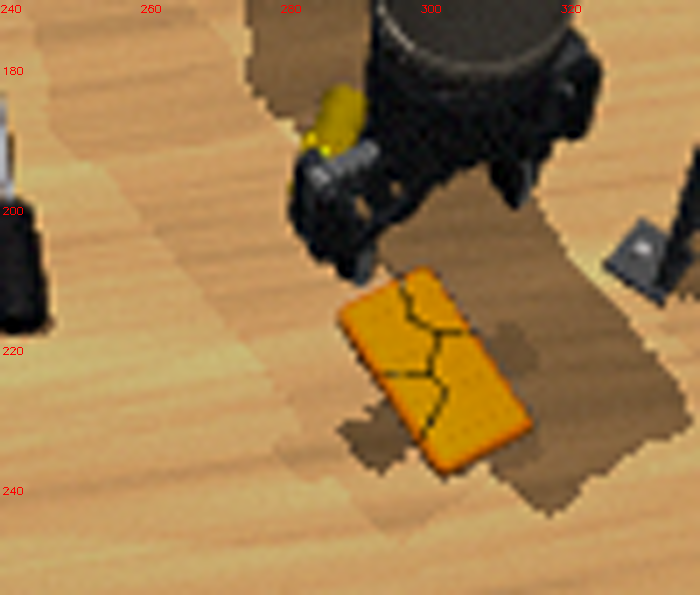

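Run:
```python
from h import *
import fit
f=load('top')
np.savez('dummy.npz')
d=dict(np.load('top.npz'))
for p in[(165,195.5),(139,221)]: print(px(f,*p,.005))
fit.S=load('scene')
fit.fit('lens',[(50,27,16),(50,-27,16),(-50,-27,16),(-50,27,16)],None,[(531,424),(446,470),(340,313),(428,268)],7,(0,0),(240,170),[.505,.217,.3])
```

```text
[0.45774825 0.33573622 0.005     ]
[0.38259606 0.41435439 0.005     ]
lens [510.4 216.7] yaw 0.3486 maxpx 1.16
lens [510.4 216.7] yaw 0.3486 maxpx 1.16
```

play_rows --pt "1 14 -40 0 0 0 74" --pt "1 14 -80 0 0 0 74" --pt "1 14 -115 0 0 0 74" --pt "1 14 -135 0 0 0 74" --pt "1 14 -144 0 0 0 74" --pt "1 14 -144 0 0 0 74" --pt "1 14 -144 0 0 0 0" --pt "1 14 -144 0 0 0 0" --pt "1 14 -144 0 0 0 0" --pt "1 14 -144 0 0 0 0" --pt "1 14 -144 0 0 0 0" --pt "1 14 -144 0 0 0 0" --grip_force 40

```text
clock: 18.4
tcp_pos: [0.5096, 0.2185, 0.0028]
orientation: [-0.543, 3.092, 0.001]
contact_force: [-1.4, -2.2, 7.8]
grip_width: 0.0526
```

play_rows --pt "0 0 30 0 0 0 0" --pt "0 0 80 0 0 0 0" --pt "0 0 400 0 0 0 0" --pt "0 0 400 0 0 0 0" --pt "0 0 400 0 0 0 0" --pt "0 0 400 0 0 0 0" --pt "0 0 400 0 0 0 0" --pt "0 0 400 0 0 0.1 0" --pt "0 0 400 0 0 0.25 0" --pt "0 0 400 0 0 0.4 0" --pt "0 0 400 0 0 0.4 0" --pt "0 0 400 0 0 0.4 0"

```text
clock: 19.6
tcp_pos: [0.5078, 0.218, 0.4009]
orientation: [1.142, -2.926, -0.0]
contact_force: [0.2, 0.2, -1.4]
grip_width: 0.0528
```

play_rows --pt "-5 60 0 0 0 0 0" --pt "-20 231 0 0 0 0 0" --pt "-20 231 0 0 0 0 0" --pt "-20 231 0 0 0 0 0" --pt "-20 231 0 0 0 0 0" --pt "-20 231 0 0 0 0 0" --pt "-20 231 0 -0.12 -0.11 0 0" --pt "-20 231 0 -0.24 -0.22 0 0" --pt "-20 231 0 -0.38 -0.355 0 0" --pt "-20 231 0 -0.38 -0.355 0 0" --pt "-20 231 0 -0.38 -0.355 0 0" --pt "-20 231 0 -0.38 -0.355 0 0"

```text
clock: 20.8
tcp_pos: [0.4887, 0.4484, 0.4009]
orientation: [-1.045, 2.67, -0.708]
contact_force: [0.7, -0.6, -0.3]
grip_width: 0.0527
```

```bash
python3 snap.py scene 300 480 60 220 4 s11.png;python3 snap.py top 20 200 90 250 4 t11.png;python3 -c "
from h import *
from scipy.spatial.transform import Rotation as Ro
o=r.get_obs();print(o['contact_force'],o['tcp_pos'],o['grip_width'],o['joints'].round(2));print(Ro.from_rotvec(o['orientation']).as_matrix().round(3))"
```

```text
[0.48953262 0.4476672  0.40161752] [-1.04202783  2.66997615 -0.70792511]
[0.48991943 0.44738856 0.40196595] [-1.04088661  2.67010484 -0.70760828]
[-0.07921618  0.1857474  -0.3504787 ] [0.48991943 0.44738856 0.40196595] 0.05308627365542948 [-1.13  0.41  0.09  1.37  0.46  1.53  1.21]
[[-0.736 -0.587  0.338]
 [-0.677  0.64  -0.363]
 [-0.003 -0.496 -0.868]]
```

View pics/s11.png

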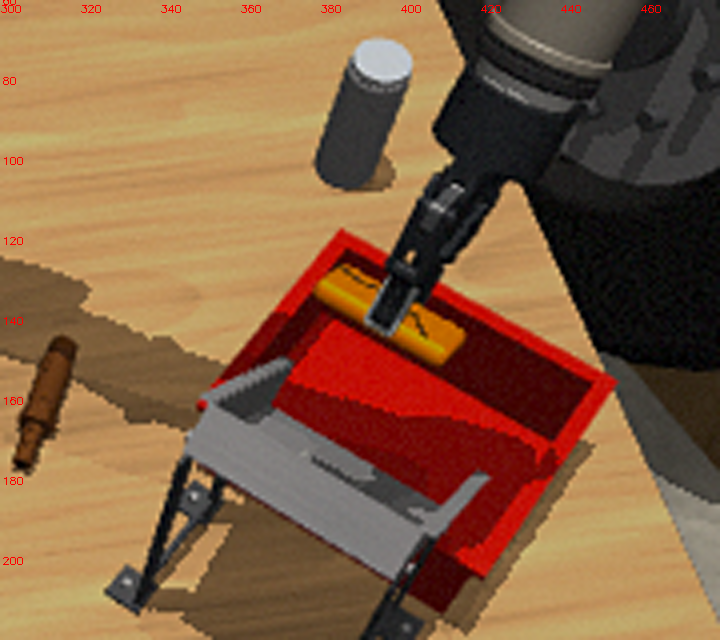

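View pics/t11.png

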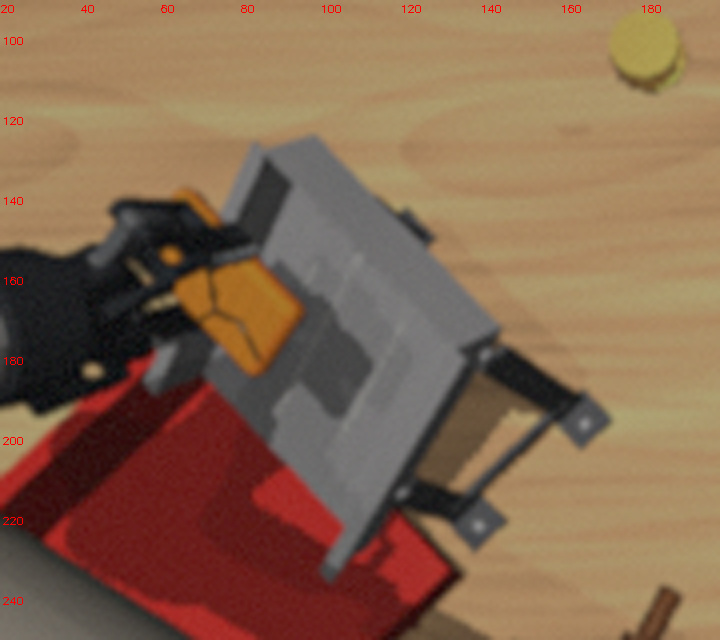

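play_rows --pt "0 0 -45 0 0 0 0" --pt "0 0 -90 0 0 0 0" --pt "0 0 -130 0 0 0 0" --pt "0 0 -165 0 0 0 0" --pt "0 0 -182 0 0 0 0" --pt "0 0 -186 0 0 0 0" --pt "0 0 -186 0 0 0 0" --pt "0 0 -186 0 0 0 0"

```text
clock: 21.7
tcp_pos: [0.4894, 0.45, 0.2175]
orientation: [-1.044, 2.666, -0.705]
contact_force: [0.5, -0.2, 0.5]
grip_width: 0.0526
```

```bash
python3 snap.py top 20 200 90 250 4 t12.png;python3 -c "
from h import *
o=r.get_obs();print(o['contact_force'],o['tcp_pos'],o['grip_width'])"
```

```text
[0.48921061 0.45003939 0.21741452] [-1.04444105  2.66630866 -0.70507008]
[-0.28409091 -0.22894525  0.21215485] [0.48921061 0.45003939 0.21741452] 0.05295014281272959
```

View pics/t12.png

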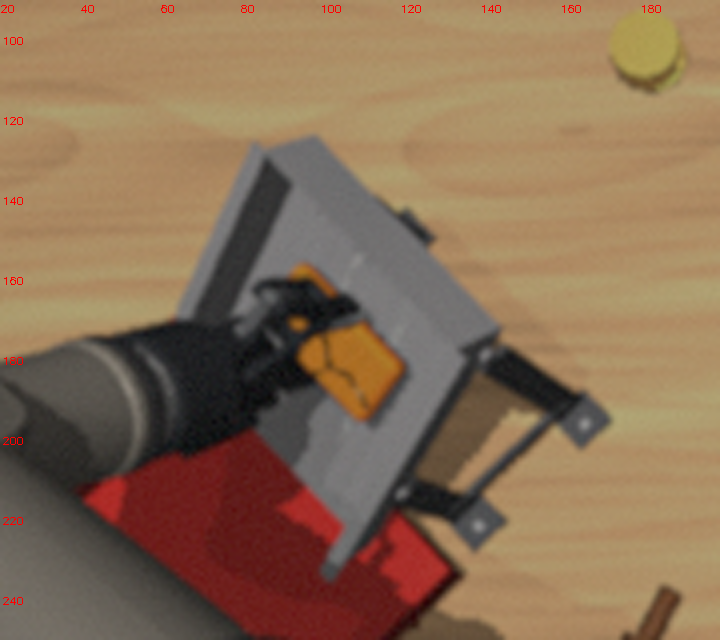

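play_rows --pt "0 0 0 0 0 0 70" --pt "0 0 8 0 0 0 82" --pt "0 0 20 0 0 0 82" --pt "0 0 50 0 0 0 82" --pt "0 0 100 0 0 0 82" --pt "0 0 140 0 0 0 82" --pt "0 0 180 0 0 0 82" --pt "0 0 200 0 0 0 82" --pt "0 0 200 0 0 0 82" --pt "0 0 200 0 0 0 82"

```text
clock: 22.75
tcp_pos: [0.4882, 0.4492, 0.4161]
orientation: [-1.046, 2.667, -0.707]
contact_force: [-0.2, -0.6, -1.0]
grip_width: 0.082
```

```bash
python3 snap.py scene 300 480 60 220 4 s13.png;python3 snap.py top 0 200 90 310 3 t13.png;python3 -c "
from h import *
o=r.get_obs();print(o['contact_force'],o['tcp_pos'],o['grip_width'])"
```

```text
[0.4879736  0.44898568 0.4148436 ] [-1.04785314  2.66780429 -0.70914916]
[0.48791573 0.44887495 0.41417133] [-1.04854711  2.66815085 -0.71055088]
[-0.09497509 -0.23253488  0.63003808] [0.48791573 0.44887495 0.41417133] 0.08222682100279431
```

View pics/s13.png

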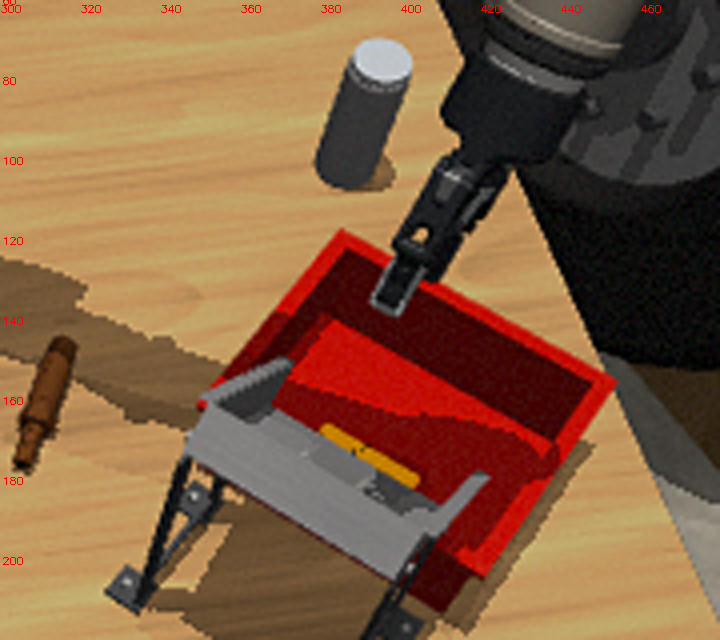

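View pics/t13.png

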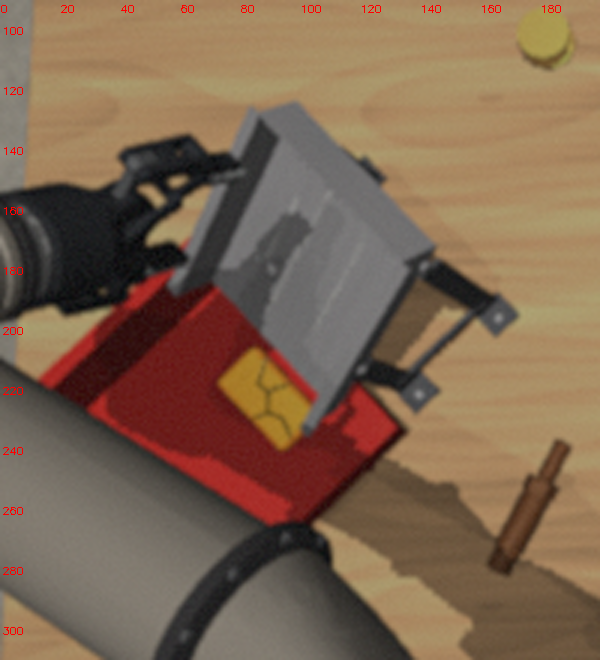

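play_rows --pt "0 0 20 0 0 0 82" --pt "0 0 20 0 0 0 82" --pt "0 0 20 0 0 0 82" --pt "0 0 20 0 0 0 82" --pt "0 0 20 0 0 0 82"

```text
clock: 23.35
tcp_pos: [0.4881, 0.4491, 0.4341]
orientation: [-1.048, 2.668, -0.71]
contact_force: [-0.1, 0.1, 0.2]
grip_width: 0.082
```

```bash
python3 snap.py top 0 420 60 310 1 t14.png;python3 snap.py top 320 420 120 205 7 t15.png
python3 - <<'E'
from h import *
f=load('top');W=cloud(f)
for n,(u,v) in dict(lens=(88,225),sender=(353,167),nose=(353,147),conn=(354,184),brk=(386,167),foot=(377,148)).items(): print(n,np.nanmedian(W[v-1:v+2,u-1:u+2].reshape(-1,3),0).round(4))
E
```

```text
[0.48813917 0.44910202 0.43431042] [-1.04798645  2.66789003 -0.71005717]
[0.48817197 0.44913048 0.43453643] [-1.04780943  2.66775029 -0.70979105]
lens [0.3738 0.564  0.0178]
sender [ 0.5226 -0.2311  0.031 ]
nose [ 0.5852 -0.2357  0.0257]
conn [ 0.4722 -0.231   0.0316]
brk [ 0.5227 -0.3332  0.012 ]
foot [ 0.5823 -0.3106  0.0137]
```

View pics/t15.png

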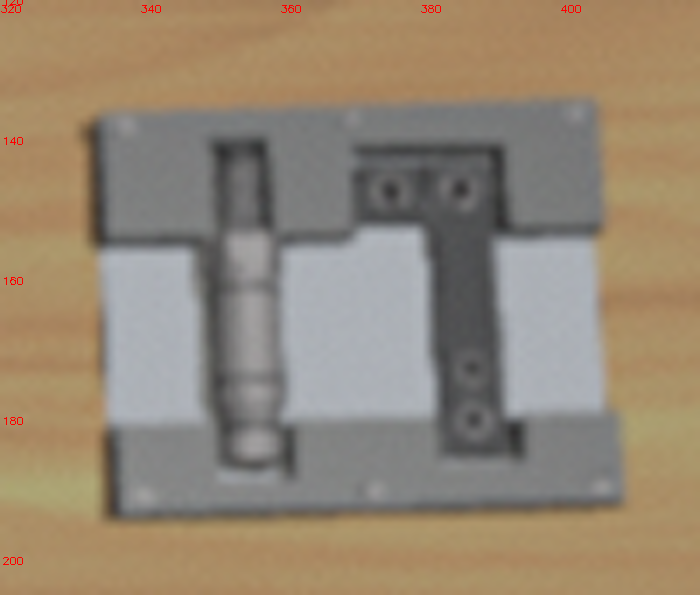

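View pics/t14.png

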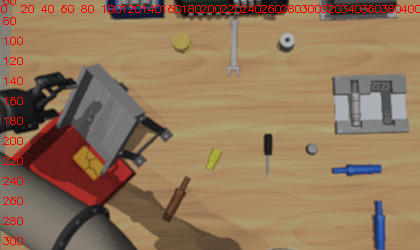

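```bash
python3 -c "
from h import *
print(r.hand_in())"
```

```text
the job is handed in; nothing more can be done
None
```

The job is handed in at about 23.5 s on the robot's clock. The sender and bracket are in their tray compartments and the cracked lens is in the red tub, done in that order.

- **Sender:** I lowered it until it touched the tray floor, then opened the fingers. In both cameras it lies in its compartment with the nose in the narrow slot. Depth gave its top at about 31 mm against the 35 mm expected; the readings were noisy and not exactly on the ridge.
- **Bracket:** It lies flat, with the foot in its recess. Its top measured 12 to 14 mm, and 13 mm is expected. I released it within about half a millimetre of the floor.
- **Lens:** I let it go about 17 mm above the chute. It slid down and lies flat on the tub floor, its top measuring about 18 mm against 21 mm expected.
- **Bystanders:** The ones I could see in the last top view look where they were. That crop did not cover everything on the bench.
- **Forces and clearance:** The highest wrist force I saw was about 17 N, when the fingertips touched the bench at the bracket pick. The arm finished above the chute, touching nothing.
- **Camera disagreement:** The two cameras disagreed by 2 to 6 mm in x. I used the average and corrected by 1 to 2 mm while hovering over the slots.

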